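# Set a ratchet to tighten and nip up a split-rim wheel nut

### The job

The ratchet left on the last nut of this split-rim wheel is still set to undo: flip its reversing lever over to the tightening side without forcing it, then swing the handle right back anticlockwise and feel that it clicks round freely without taking the nut with it. Then ratchet the nut down clockwise, stroke by stroke, until it is nipped up to about 2.5 newton-metres (a 15 newton pull at the middle of the grip) and no tighter, and leave the ratchet on the nut with the lever set to tighten. Leave the other things on the bench where they are.

Things in the scene. Friction and masses are not known exactly. Their poses are not given: they have to be found in the camera images.
- washer: flat steel washer, 17 mm across, 2 mm thick, fixed on the rim under the nut; origin on the nut's upright axis at the washer's upper face, 74 mm above the bench. The nut clamps it; the force on it is judged: the nut turned with 1.7 N m gives about 48 N, 2.5 N m 76 N, 3.5 N m 110 N. When the handle is let go the nut settles back by up to 0.06 rad and loses about 8 N.
- socket_mid (a point): middle of the deep steel socket on the M8 nut (19-22 mm thick, from the washer up to the ratchet's head at 129 mm), on the nut's axis. Socket and nut turn together: clockwise from above tightens. The nut starts 0.6 to 1.7 rad short of its seat, unknown. Running down drags at about 0.3 N m; on the seat the torque rises steadily, about 4 N m per rad.
- wheel: the wheel (tyre 260 mm across, top 93 mm above the bench) lying fixed on a stand with a 300 mm flange; origin at its centre on the bench. The stand's upright spindle, 20 mm thick, top at 154 mm, rises at the centre, 40 mm from the nut's axis; a 46 mm cone nut on it ends at 120 mm.
- wrench (a joint): swing of the ratchet handle about the nut's axis, rad, positive anticlockwise from above. Starts at -0.50 to -0.25. At -0.60 its shank butts on the stand's spindle: that stop is not a tight nut. Anticlockwise it is free up to 2.2. Free-wheeling takes about 0.1 N m, in clicks. 24 teeth: up to 0.27 rad is lost before it bites. Held still on a seated nut it shows 0.3 to 0.5 N m less than while turning.
- wrench_grip (a point): middle of the ratchet's ribbed grip, a level bar 28 mm thick, 100 mm long, 165 mm from the nut's axis and 143 mm above the bench; x axis along the handle away from the nut, z up. Handle end 216 mm from the axis; shank 17 mm thick; the round head about the axis is 42 mm across, 28 mm high, top 157 mm above the bench.
- lever (a joint): turn of the reversing lever on the ratchet head, rad, positive anticlockwise: 0 = undo (start), 1.1 = tighten. A spring throws it over past 0.55; about 3 N at the tab moves it. It pivots 24 mm from the nut's axis on the handle's line. At undo the ratchet bites anticlockwise, so the nut holds the handle against an anticlockwise push on the tab.
- lever_tab: upright steel thumb tab of that lever, 12 mm long, 8 mm thick, 14 mm high, 20 mm from its pivot on the grip side: 0.55 rad clockwise of the handle's line at undo, 0.55 rad anticlockwise of it at tighten. Origin at its centre, 165 mm above the bench, its foot just above the head's top; x axis outward along the lever.
- tyre_iron_mid (a point): bystander: flat steel tyre lever, 300 mm long, 7 mm thick; its middle
- paste_tub_mid (a point): bystander: white tub of bead paste, 105 mm across, 87 mm high; its middle
- mallet_mid (a point): bystander: rubber-headed mallet, 300 mm long; on its handle
- gauge_mid (a point): bystander: dial pressure gauge, 60 mm across, 20 mm high, with a brass stem; centre of its case
- socket_a_mid (a point): bystander: loose socket, 24 mm across, 50 mm high; its middle
- socket_b_mid (a point): bystander: loose socket, 30 mm across, 38 mm high; its middle
- paste_brush_mid (a point): bystander: paste brush, 220 mm long; on its handle
- spray_can_mid (a point): bystander: spray can, 60 mm across, 190 mm high; its middle

How it is judged:
On the way, in this order (a step that is already met when the one before it is completed fails the run):
1. the reversing lever is over on the tightening side (value of joint lever above 0.9 rad), for 0.1 s.
2. with the lever on tighten, the handle has been swung back anticlockwise to 0.25 rad or more (value of joint lever above 0.9 rad and value of joint wrench above 0.25 rad), for 0.05 s.
3. the nut clamps its washer with 42 N or more (contact force between anything else and washer above 42 N), for 0.2 s.
At the end, for the whole second after the job is handed in: the nut clamps its washer with 42 to 120 N (tightened to between about 1.7 and 3.8 N m), the lever is on tighten (above 0.9 rad), and the ratchet stands still on the nut (contact force between anything else and washer between 42 and 120 N and value of joint lever above 0.9 rad and not (velocity of joint wrench above 0.05 rad/s) and velocity of joint wrench above -0.05 rad/s); the robot touches nothing.
It fails at once if the nut is overtightened (more than 120 N on the washer, about 3.8 N m) (contact force between anything else and washer above 120 N).
It fails at once if the lever's tab is forced with more than 40 N (contact force between anything else and lever_tab above 40 N).
It fails at once if a loose thing on the bench is shifted by more than 40 mm (distance of any of tyre_iron_mid, paste_tub_mid, mallet_mid, gauge_mid, socket_a_mid, socket_b_mid, paste_brush_mid, spray_can_mid from where it was at the start of the episode above 0.04 m).
It also fails if it takes over 72 s, if anything falls off the work surface, if the arm or the gripper's body presses on something with over 40 N, if the wrist force passes 120 N, or if a joint passes its speed limit or range.

### The arm

A 6-joint arm with a two-finger parallel gripper is mounted at the origin on the work surface. World frame = base frame: x ahead of the robot, y to its left, z up, the work surface at z = 0. Lengths are in m, angles in rad, forces in N, time in s.
With the tool pointing down it reaches from about 0.25 to 0.775 m from the base axis. Payload 4 kg.
Tool frame: the origin (TCP) lies midway between the tips of the shut fingers; the grasp point (between the pads) lies 19 mm behind it; x points along the fingers, y is the direction in which the jaws open and shut, and the axes are right-handed (so a half turn about x gives the same grasp; the last joint's range is limited). The gripper opens to 94 mm and grips with 3 to 60 N. Pads are 16 mm wide; open, the fingers measure 119 mm over their backs; the gripper's body (75 mm by 177 mm) begins 78 mm behind the grasp point.
Start: joints at [1.179, 0.087, 1.371, -0, 1.684, -0.103], TCP at [0.157, 0.527, 0.206] pointing down, gripper open.
Joint ranges: [-3.1, 3.1], [-0.76, 2.03], [0.27, 2.55], [-1.08, 4.22], [0.17, 2.65], [-2.57, 2.57]. Speed limits (rad/s): [2.79, 2.79, 3.14, 3.14, 3.14, 3.14].

### API

Orientations are given as a unit quaternion [x, y, z, w].
In Python, from rig import arm, snapshot, camera_params gives the robot as it stands.
- The arm moves only by the tool move_arm, never from a script. Its argument "deltas" is a list of rows, each an object with "dp": the shift along the world's x, y, z in cm, a list of three; "roll": the turn about the world's z in degrees. In form: [{"dp": [tx, ty, tz], "roll": roll}, ...]. A call has 1 to 10 rows; each row shifts and turns the commanded pose from where the row before left it; what a row does not reach is not made up. A row lasts 1/8 s, in which the tool goes at most 62.5 mm and 10.7 degrees, less where a joint would pass 70% of its speed; a pose out of reach is approached as far as the arm can. A call with a gripper value outside its range is refused whole. "gripper" is the finger opening in cm, from 0 to 9.4, set as the call begins (left out, the last holds). The fingers move at their own pace and stop on an object; "newtons" is the grip in N (left out, the last holds). Time passes only in rows, so rows that do not move let the fingers close. It gives the time, the measured TCP pose, the force and the opening at its end, in the units of the state.
- arm.read_state(): the state, without advancing time (a new reading comes with each control period).
- snapshot(name): name is "scene" or "top" or "wrist"; returns the picture (384x512x3 uint8, blue, green, red); there is no depth.
- camera_params(name): a dict with "fx", "fy", "cx", "cy" (pixels), "eye" and "orientation" of the camera in the world. Camera axes: x right, y down, z forward; pixel columns grow to the right and rows downward; lengths in m; the calibration is good to about 2 mm. The wrist camera is an equidistant fisheye: a pixel r from the principal point sees the ray r / f radians off the axis. A picture is of the moment at which its call begins: read the wrist's pose just before it. camera_params takes no time and is no camera call; for the wrist camera it gives the pose at the moment of the call.
- arm.hand_in(): hands the job in, once; it reports no verdict.
The state is a dict: "clock": time; "q": joint angles; "qd": joint speeds; "joint_torque": joint torques, N m; "position": TCP position; "tool_rot": TCP orientation; "ft_force": force on the tool from outside, world axes, zero at the start; "wrist_torque": the same for the moment, N m; "gripper_width": finger opening in m.
Only numpy, scipy, OpenCV 4.12 (cv2) and the standard library are available. Lean on these libraries where they do the work, as an engineer would, in place of code of your own. Each camera call takes 0.05 s, during which the arm holds its last target.

## Working session

There is one attempt and no reset: what is moved stays moved. The work goes in short steps, Python scripts to look and compute and a tool call to move; the robot and the scene stay as the last step left them, time stands still between calls to the robot, and variables do not carry over. Pictures are saved under pics/ and viewed, and the job is handed in when it is done.

Besides the shell and the picture viewer there is one more tool, called after "Call:" as a command line: name --argument value ..., lists and objects as JSON in quotes. move_arm: Moves the arm, as the interface text tells. Its arguments: {"type":"object","properties":{"deltas":{"type":"array","items":{"type":"object","properties":{"dp":{"type":"array","items":{"type":"number"}},"roll":{"type":"number"}}}},"gripper":{"type":"number"},"newtons":{"type":"number"}},"required":["deltas"]}

```bash
ls; mkdir -p pics; python3 - <<'E'
from rig import arm, snapshot, camera_params
import cv2
s=arm.read_state(); print(s)
for n in("scene","top","wrist"):
    print(n,camera_params(n)); cv2.imwrite(f"pics/{n}0.png",snapshot(n))
E
```

```text
pics
{'clock': 0.0, 'q': array([ 1.17890059e+00,  8.79588826e-02,  1.37224919e+00,  1.65773859e-05,
        1.68360384e+00, -1.03090969e-01]), 'qd': array([ 3.12978237e-05, -1.12044277e-05,  7.76129677e-04,  1.84474653e-03,
       -2.74378266e-03,  2.97705298e-04]), 'joint_torque': array([-1.30951554e-03, -3.40188503e+01, -3.02420104e+01,  7.16160913e-02,
        3.30342539e-02, -1.66884456e-04]), 'position': array([0.15642604, 0.52671113, 0.20430464]), 'tool_rot': array([ 0.10099341,  0.69994479, -0.102512  ,  0.69954907]), 'ft_force': array([-0.42545662,  0.87770847,  0.13503373]), 'wrist_torque': array([ 0.03224727, -0.02929858, -0.03206786]), 'gripper_width': 0.09419554315345617}
scene {'fx': 412.1782018600135, 'fy': 412.1782018600135, 'cx': 260.1579730938107, 'cy': 191.46787168351773, 'eye': array([ 1.45044401, -0.18515534,  0.93391994]), 'orientation': array([ 0.70452617,  0.57063335, -0.27288068, -0.3218021 ])}
top {'fx': 390.6495798686151, 'fy': 390.6495798686151, 'cx': 263.39287115810816, 'cy': 186.5343854462736, 'eye': array([3.55367196e-01, 9.39272762e-04, 1.43994896e+00]), 'orientation': array([ 0.71507062, -0.69584629,  0.04781816, -0.04674801])}
wrist {'fx': 297.3186396354542, 'fy': 297.3186396354542, 'cx': 253.33323614238535, 'cy': 187.62918053540423, 'eye': array([0.07507636, 0.55070799, 0.38354682]), 'orientation': array([0.79250326, 0.59235658, 0.08598124, 0.11687384])}
```

View pics/top0.png

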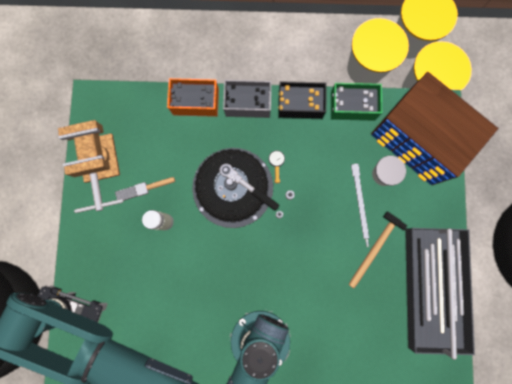

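View pics/scene0.png

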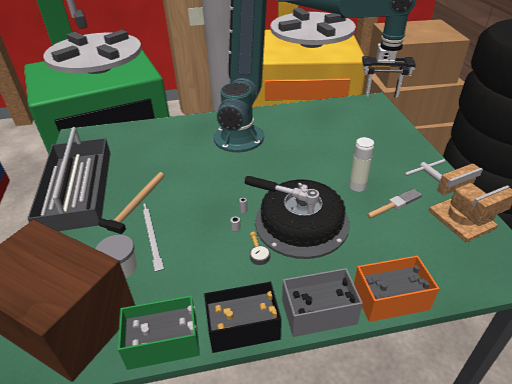

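View pics/wrist0.png

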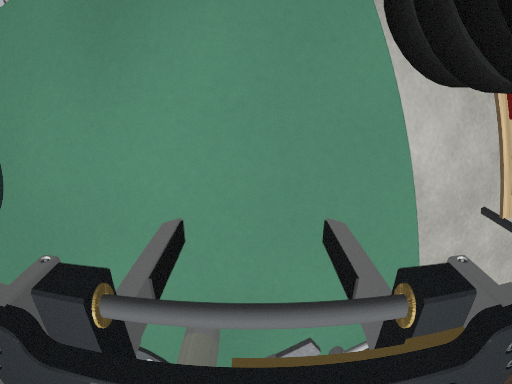

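The top view shows the wheel at about (233,187), with the handle running to the lower right, from the head near (225,170) to (278,209). I'll zoom in on that area.

```bash
python3 - <<'E'
import cv2
a=cv2.imread("pics/top0.png")[145:235,185:305]; cv2.imwrite("pics/topz.png",cv2.resize(a,None,fx=6,fy=6,interpolation=cv2.INTER_CUBIC))
a=cv2.imread("pics/scene0.png")[165:260,235:360]; cv2.imwrite("pics/scenez.png",cv2.resize(a,None,fx=6,fy=6,interpolation=cv2.INTER_CUBIC))
E
```

```text
(no output)
```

View pics/topz.png

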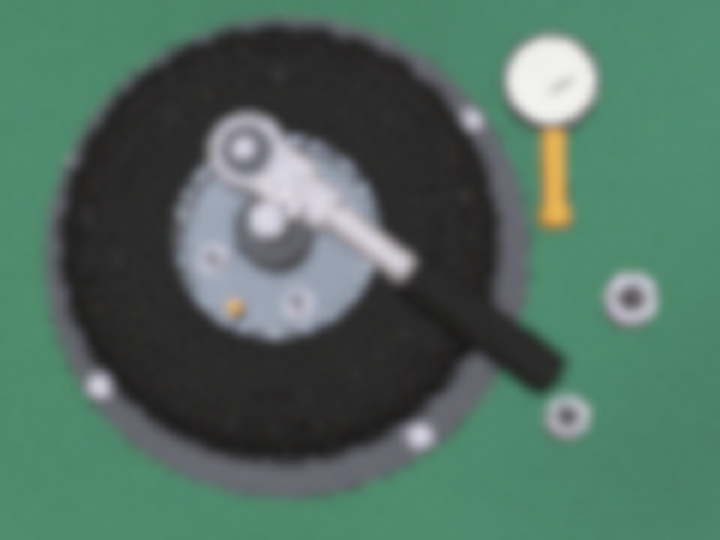

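View pics/scenez.png

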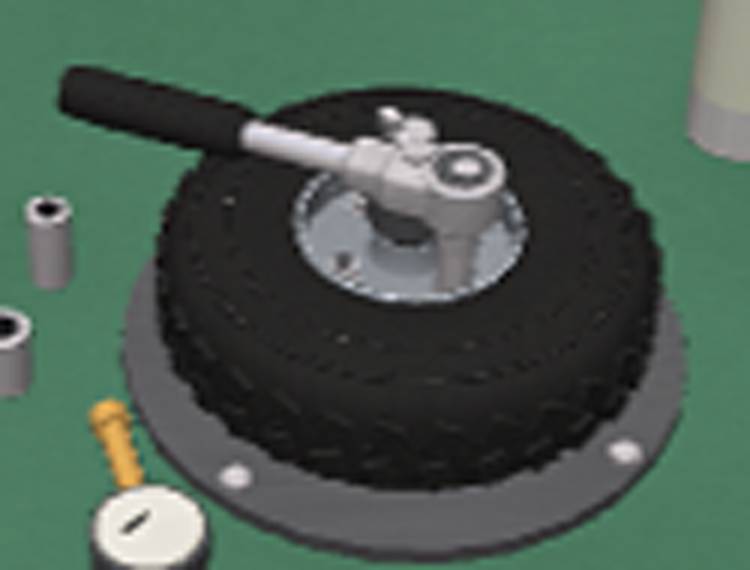

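```bash
cat > h.py <<'E'
import numpy as np, cv2
from scipy.spatial.transform import Rotation as R
def ray(p,uv,fish=False):
    x=(uv[0]-p["cx"])/p["fx"]; y=(uv[1]-p["cy"])/p["fy"]
    if fish:
        r=np.hypot(x,y); d=np.array([x/r*np.sin(r),y/r*np.sin(r),np.cos(r)]) if r>1e-9 else np.array([0,0,1.])
    else: d=np.array([x,y,1.])
    return p["eye"],R.from_quat(p["orientation"]).apply(d)
def onz(p,uv,z,fish=False):
    e,d=ray(p,uv,fish); return e+d*(z-e[2])/d[2]
def proj(p,X,fish=False):
    c=R.from_quat(p["orientation"]).inv().apply(np.array(X)-p["eye"])
    if fish:
        t=np.arctan2(np.hypot(c[0],c[1]),c[2]); h=np.hypot(c[0],c[1]); return np.array([p["cx"]+p["fx"]*t*c[0]/h,p["cy"]+p["fy"]*t*c[1]/h])
    return np.array([p["cx"]+p["fx"]*c[0]/c[2],p["cy"]+p["fy"]*c[1]/c[2]])
E
python3 - <<'E'
from h import *; from rig import camera_params
p=camera_params("top"); q=camera_params("scene")
z=lambda u,v:(185+(u+.5)/6-.5,145+(v+.5)/6-.5)
zs=lambda u,v:(235+(u+.5)/6-.5,165+(v+.5)/6-.5)
H=onz(p,z(245,148),.157); S=onz(p,z(268,220),.154); E=onz(p,z(548,370),.143);M=onz(p,z(400,265),.143)
print(H,S,E,M,np.linalg.norm(H-S),np.linalg.norm((H-E)[:2]))
print(np.arctan2(*(E-H)[1::-1]),np.arctan2(*(M-H)[1::-1]),np.arctan2(*(S-H)[1::-1]))
print("scene head",onz(q,zs(462,165),.157),"spindle",onz(q,zs(420,128),.154), "end",onz(q,zs(80,88),.143),"tabtop?",onz(q,zs(385,113),.172))
for n,uv in dict(gauge=(277,158),brass=(277,178),sa=(290,194),sb=(279,214),can=(150,220)).items(): print(n,onz(p,uv,.03))
E
```

```text
[0.58273869 0.12941887 0.157     ] [0.5431311  0.11535615 0.154     ] [ 0.46497101 -0.04210632  0.143     ] [0.52140484 0.04176777 0.143     ] 0.04213693765060017 0.20806276963743
-2.1724662616086503 -2.1813544322240084 -2.8004251675780822
scene head [0.57912593 0.13176261 0.157     ] spindle [0.54390556 0.12104379 0.154     ] end [ 0.46133622 -0.03594799  0.143     ] tabtop? [0.54994832 0.10057986 0.172     ]
gauge [ 0.65246083 -0.04579452  0.03      ]
brass [ 0.5780278  -0.04746052  0.03      ]
sa [ 0.52051286 -0.09599775  0.03      ]
sb [ 0.44680627 -0.0576165   0.03      ]
can [0.41260108 0.40579894 0.03      ]
```

```bash
python3 - <<'E'
from h import *; from rig import arm
s=arm.read_state(); r=R.from_quat(s["tool_rot"]); m=r.as_matrix(); print(m.round(3))
print("y ang",np.degrees(np.arctan2(m[1,1],m[0,1])),"q1",np.degrees(s["q"][0]),"q6",np.degrees(s["q"][5]))
E
```

```text
[[-0.001  0.285  0.959]
 [-0.002  0.959 -0.285]
 [-1.    -0.002 -0.   ]]
y ang 73.45266596931505 q1 67.54493638531476 q6 -5.907733558806505
```

Call:
move_arm --deltas '[{"dp":[1,-1,4],"roll":0},{"dp":[3.5,-4,2],"roll":-2},{"dp":[3.6,-4.2,0],"roll":-2},{"dp":[3.6,-4.2,0],"roll":-2},{"dp":[3.6,-4.2,0],"roll":-2},{"dp":[3.6,-4.2,0],"roll":-2},{"dp":[3.6,-4.2,0],"roll":-2},{"dp":[3.6,-4.2,0],"roll":-2},{"dp":[3.6,-4.2,0],"roll":-2},{"dp":[3.6,-4.2,0],"roll":-2}]' --gripper 0

```text
clock: 1.4
position: [0.4905, 0.1397, 0.2652]
tool_rot: [0.21, 0.675, -0.21, 0.675]
ft_force: [1.0, 0.7, -1.0]
gripper_width: 0.0008
```

Call:
move_arm --deltas '[{"dp":[0,0,0],"roll":0},{"dp":[0,0,-2],"roll":0},{"dp":[0,0,-1],"roll":0},{"dp":[0,0,0],"roll":0}]'

```text
clock: 1.9
position: [0.4886, 0.1419, 0.2345]
tool_rot: [0.209, 0.676, -0.21, 0.675]
ft_force: [0.7, 0.1, -0.4]
gripper_width: 0.0006
```

```bash
cat > look.py <<'E'
import sys
from h import *; from rig import arm,snapshot,camera_params
def st():
    s=arm.read_state(); m=R.from_quat(s["tool_rot"]).as_matrix()
    print("t",s["clock"],"pos",s["position"].round(4),"yang",np.degrees(np.arctan2(m[1,1],m[0,1])).round(1),"f",s["ft_force"].round(2),"w",s["gripper_width"])
st()
p=camera_params("wrist"); import pickle; n=sys.argv[1]
pickle.dump(p,open(f"pics/{n}.pkl","wb")); cv2.imwrite(f"pics/{n}.png",snapshot("wrist"))
E
python3 look.py w1
```

```text
t 1.9 pos [0.4886 0.1419 0.2345] yang 55.5 f [ 0.66  0.1  -0.39] w 0.0005928040735568656
```

View pics/w1.png

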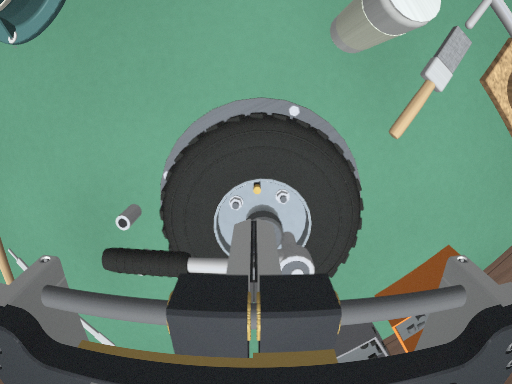

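The fingers cover the tab in this view, with the head at (297,262). I'll move the hand past it so the camera sees the head.

Call:
move_arm --deltas '[{"dp":[4,-2.8,0],"roll":0},{"dp":[4,-2.8,0],"roll":0},{"dp":[0,0,0],"roll":0},{"dp":[0,0,0],"roll":0}]'

```text
clock: 2.45
position: [0.5694, 0.0858, 0.236]
tool_rot: [0.21, 0.675, -0.21, 0.675]
ft_force: [-0.2, -0.1, 0.4]
gripper_width: 0.0008
```

```bash
python3 look.py w2; python3 -c "
import cv2
a=cv2.imread('pics/w2.png')[130:280,160:360];cv2.imwrite('pics/w2z.png',cv2.resize(a,None,fx=4,fy=4,interpolation=2))"
```

```text
t 2.45 pos [0.5694 0.0858 0.236 ] yang 55.5 f [-0.19 -0.07  0.37] w 0.0007660739750794582
```

View pics/w2z.png

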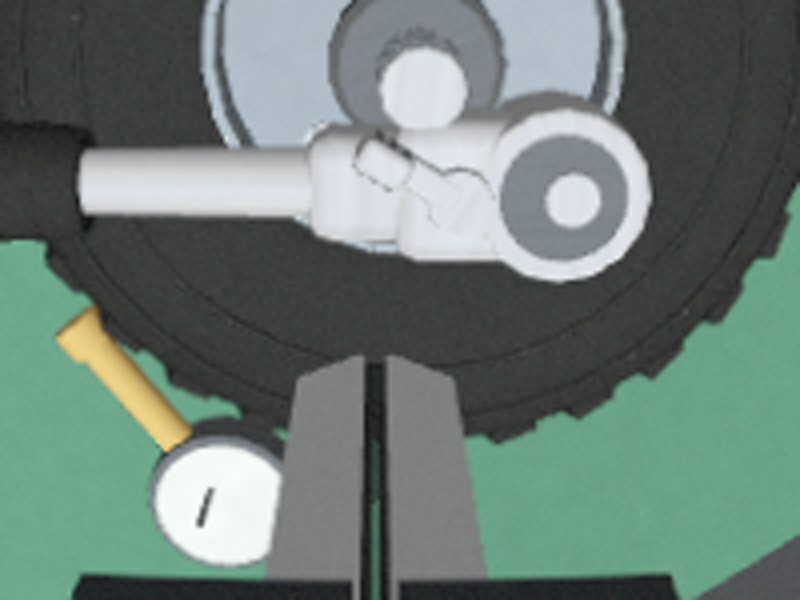

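```bash
python3 - <<'E'
from h import *; import pickle
p=pickle.load(open("pics/w2.pkl","rb"))
z=lambda u,v:(160+(u+.5)/4-.5,130+(v+.5)/4-.5)
H=onz(p,z(573,198),.157,1);S=onz(p,z(424,88),.154,1);T=onz(p,z(382,163),.172,1);G=onz(p,z(82,182),.143,1)
print(H,S,T,G,"dHS",np.linalg.norm((H-S)[:2]))
a=np.arctan2(*(G-H)[1::-1]); P=H+.024*np.array([np.cos(a),np.sin(a),0]); d=T-P
print("handle ang",a,"dist",np.linalg.norm((G-H)[:2]),"tab rad",np.linalg.norm(d[:2]),"tab ang rel",np.arctan2(d[1],d[0])-a,P)
print("spindle ang", np.arctan2(*(S-H)[1::-1]))
E
```

```text
[0.58190747 0.13096387 0.157     ] [0.54247722 0.11675778 0.154     ] [0.54778309 0.10167974 0.172     ] [0.51631876 0.03591591 0.143     ] dHS 0.04191130427401701
handle ang -2.174819345572253 dist 0.11548158000091348 tab rad 0.022601196501333805 tab ang rel -0.531462250296654 [0.56827647 0.1112105  0.157     ]
spindle ang -2.7957854871274748
```

Call:
move_arm --deltas '[{"dp":[-4.2,3.1,0],"roll":0},{"dp":[0,0,-1],"roll":0},{"dp":[0,0,-3],"roll":0},{"dp":[0,0,-2.4],"roll":0},{"dp":[0,0,0],"roll":0},{"dp":[0,0,0],"roll":0}]'

```text
clock: 3.25
position: [0.5281, 0.1164, 0.1727]
tool_rot: [0.21, 0.675, -0.21, 0.676]
ft_force: [0.6, 0.6, 0.6]
gripper_width: 0.0004
```

```bash
python3 -c "
import sys;sys.argv=['x','w3']
exec(open('look.py').read())
a=snapshot('scene')[165:260,235:360];cv2.imwrite('pics/s3z.png',cv2.resize(a,None,fx=6,fy=6,interpolation=2))"
```

```text
t 3.25 pos [0.5281 0.1164 0.1727] yang 55.5 f [0.65 0.61 0.65] w 0.00043689472985100733
```

View pics/s3z.png

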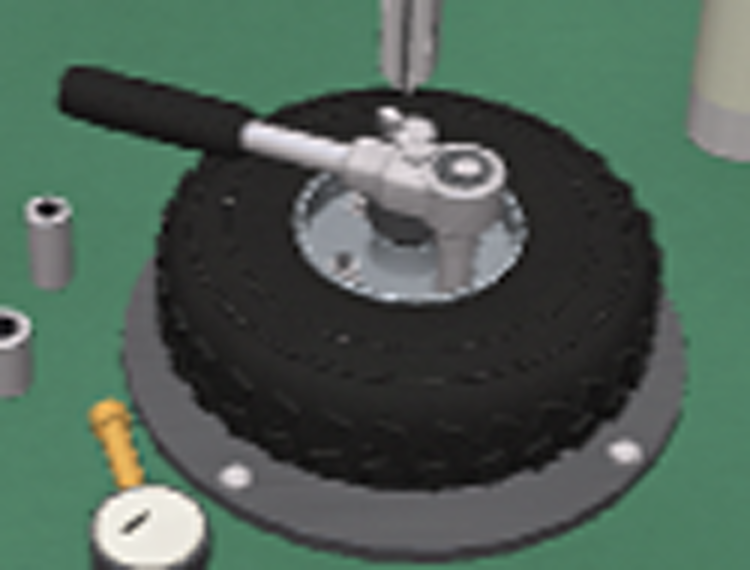

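Call:
move_arm --deltas '[{"dp":[0,0,-1],"roll":0},{"dp":[0.4,-0.3,0],"roll":0},{"dp":[0.4,-0.3,0],"roll":0},{"dp":[0.2,-0.1,0],"roll":0},{"dp":[0.2,-0.1,0],"roll":0},{"dp":[0,0,0],"roll":0}]'

```text
clock: 4.1
position: [0.5403, 0.1081, 0.1616]
tool_rot: [0.21, 0.675, -0.21, 0.676]
ft_force: [-0.9, 0.7, -0.7]
gripper_width: 0.0004
```

Call:
move_arm --deltas '[{"dp":[0.16,-0.11,0],"roll":0},{"dp":[0.16,-0.11,0],"roll":0},{"dp":[0,0,0],"roll":0}]'

```text
clock: 4.47
position: [0.5422, 0.1058, 0.1614]
tool_rot: [0.21, 0.676, -0.21, 0.675]
ft_force: [-4.7, -0.5, -0.0]
gripper_width: 0.0001
```

Call:
move_arm --deltas '[{"dp":[0.16,-0.11,0],"roll":0},{"dp":[0.16,-0.11,0],"roll":0},{"dp":[0,0,0],"roll":0}]'

```text
clock: 4.85
position: [0.5465, 0.1037, 0.1614]
tool_rot: [0.21, 0.675, -0.21, 0.675]
ft_force: [-1.6, 0.8, 0.2]
gripper_width: 0.0005
```

```bash
python3 -c "
import sys;sys.argv=['x','w4']
exec(open('look.py').read())
a=snapshot('scene')[165:260,235:360];cv2.imwrite('pics/s4z.png',cv2.resize(a,None,fx=6,fy=6,interpolation=2))"
```

```text
t 4.85 pos [0.5465 0.1037 0.1614] yang 55.4 f [-1.56  0.77  0.22] w 0.0004969570246930136
```

View pics/s4z.png

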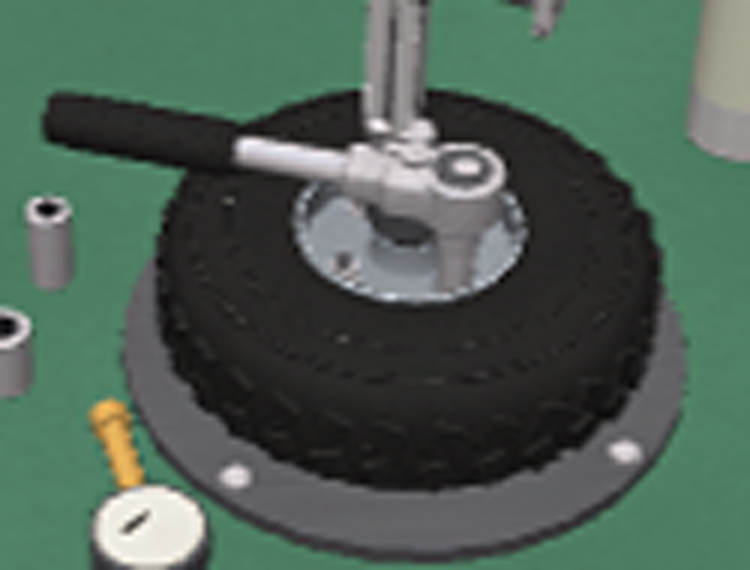

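The handle end has moved to about (45,118), so it has taken up lash anticlockwise. The push force is low, so I'll keep pushing.

Call:
move_arm --deltas '[{"dp":[0.16,-0.11,0],"roll":0},{"dp":[0.16,-0.11,0],"roll":0},{"dp":[0,0,0],"roll":0}]'

```text
clock: 5.32
position: [0.55, 0.1016, 0.1617]
tool_rot: [0.21, 0.675, -0.21, 0.676]
ft_force: [-0.0, -1.0, -0.4]
gripper_width: 0.0002
```

Call:
move_arm --deltas '[{"dp":[0.16,-0.11,0],"roll":0},{"dp":[0.16,-0.11,0],"roll":0},{"dp":[0,0,0],"roll":0}]'

```text
clock: 5.7
position: [0.5531, 0.0993, 0.1617]
tool_rot: [0.21, 0.675, -0.21, 0.676]
ft_force: [0.7, 0.0, -0.6]
gripper_width: 0.0005
```

```bash
python3 -c "
import sys;sys.argv=['x','w5']
exec(open('look.py').read())
a=snapshot('scene')[165:260,235:360];a=cv2.resize(a,None,fx=5,fy=5,interpolation=2)
b=snapshot('top')[145:235,185:305];cv2.imwrite('pics/s5z.png',a);cv2.imwrite('pics/t5z.png',cv2.resize(b,None,fx=6,fy=6,interpolation=2))"
```

```text
t 5.7 pos [0.5531 0.0993 0.1617] yang 55.4 f [ 0.67  0.02 -0.62] w 0.0004939564142150207
```

View pics/s5z.png

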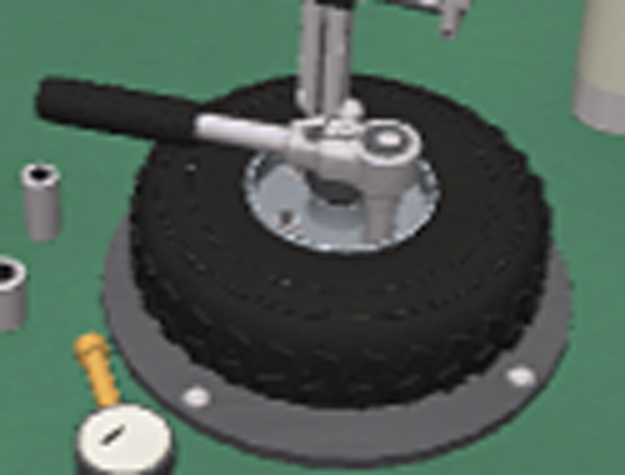

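View pics/t5z.png

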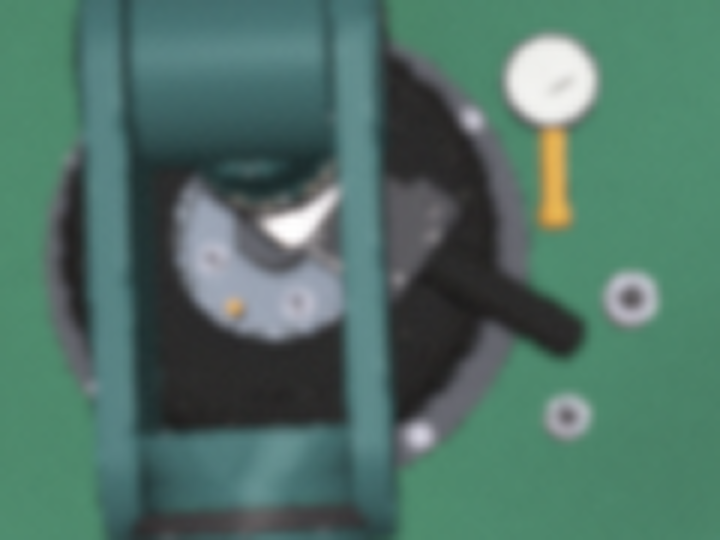

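The force has dropped to about zero, so the lever may have been thrown over. I'll lift the hand and look.

Call:
move_arm --deltas '[{"dp":[-0.2,0.1,0],"roll":0},{"dp":[0,0,3],"roll":0},{"dp":[0,0,4],"roll":0},{"dp":[2,-2,0],"roll":0},{"dp":[0,0,0],"roll":0}]'

```text
clock: 6.48
position: [0.5711, 0.0797, 0.2317]
tool_rot: [0.211, 0.675, -0.21, 0.675]
ft_force: [-0.0, 0.1, -0.6]
gripper_width: 0.0005
```

```bash
python3 look.py w6; python3 -c "
import cv2
a=cv2.imread('pics/w6.png')[130:280,160:360];cv2.imwrite('pics/w6z.png',cv2.resize(a,None,fx=4,fy=4,interpolation=2))"
```

```text
t 6.475 pos [0.5711 0.0797 0.2317] yang 55.4 f [-0.03  0.1  -0.57] w 0.00047934853807833096
```

View pics/w6z.png

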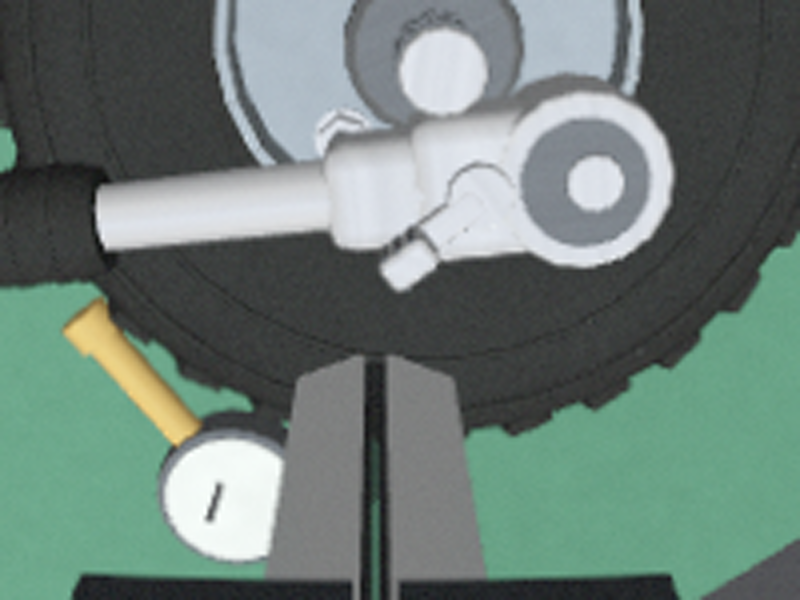

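The lever is over: the tab now sits at (405,270) in the zoom, on the anticlockwise side. I'll measure it and the handle angle.

```bash
python3 - <<'E'
from h import *; import pickle
p=pickle.load(open("pics/w6.pkl","rb"))
z=lambda u,v:(160+(u+.5)/4-.5,130+(v+.5)/4-.5)
H=onz(p,z(594,182),.157,1);T=onz(p,z(405,268),.172,1);G=onz(p,z(104,217),.143,1)
a=np.arctan2(*(G-H)[1::-1]); P=H+.024*np.array([np.cos(a),np.sin(a),0]); d=T-P
print(H,"handle ang",a,np.degrees(a),"tab rel",np.arctan2(d[1],d[0])-a, np.hypot(d[0],d[1]))
N=np.array([.5815,.130])
g=N+.165*np.array([np.cos(a),np.sin(a)]);print("grip",g)
E
```

```text
[0.58179992 0.13069375 0.157     ] handle ang -2.0675664530794857 -118.46283162428789 tab rel 0.48766036621515707 0.022371161237871348
grip [ 0.50286289 -0.01505587]
```

Call:
move_arm --deltas '[{"dp":[-0.7,-0.95,0],"roll":-8.4},{"dp":[-0.7,-0.95,0],"roll":-8.4},{"dp":[-0.7,-0.95,0],"roll":-8.4},{"dp":[-0.7,-0.95,0],"roll":-8.4},{"dp":[-0.7,-0.95,0],"roll":-8.4},{"dp":[-0.7,-0.95,0],"roll":-8.4},{"dp":[-0.7,-0.95,0],"roll":-8.4},{"dp":[-0.7,-0.95,0],"roll":-8.4},{"dp":[-0.7,-0.95,0],"roll":-8.4},{"dp":[-0.5,-0.95,0],"roll":-8.4}]' --gripper 5

```text
clock: 7.78
position: [0.5012, -0.0139, 0.2307]
tool_rot: [-0.608, -0.361, 0.609, -0.36]
ft_force: [-0.3, -0.4, -0.4]
gripper_width: 0.0499
```

Call:
move_arm --deltas '[{"dp":[0,0,0],"roll":0},{"dp":[0,0,-2],"roll":0},{"dp":[0,0,-2],"roll":0},{"dp":[0,0,0],"roll":0}]'

```text
clock: 8.28
position: [0.5011, -0.0136, 0.1893]
tool_rot: [-0.606, -0.363, 0.609, -0.361]
ft_force: [0.3, -0.6, -0.1]
gripper_width: 0.0497
```

```bash
python3 look.py w7
```

```text
t 8.275 pos [ 0.5011 -0.0136  0.1893] yang -28.4 f [ 0.29 -0.59 -0.1 ] w 0.04967573463350368
```

View pics/w7.png

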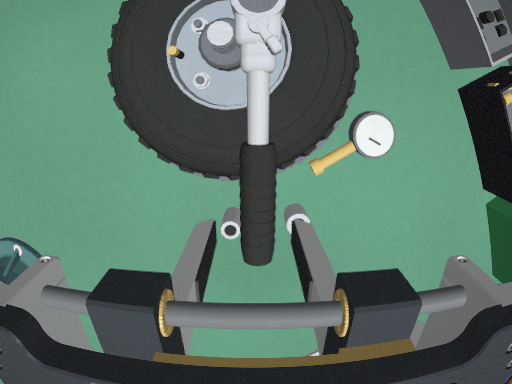

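```bash
cat > arc.py <<'E'
import sys
from h import *; from rig import arm
N=np.array([.5815,.130])
s=arm.read_state(); a0=float(sys.argv[1]); st=float(sys.argv[2]); n=int(sys.argv[3])
f=lambda a:N+.165*np.array([np.cos(np.radians(a)),np.sin(np.radians(a))])
c=f(a0)
for i in range(n):
    t=f(a0+st*(i+1)); d=np.round((t-c)*100,2); c=c+d/100; print('{"dp": [%g, %g, 0], "roll": %g},'%(d[0],d[1],st),end=" ")
print(c)
E
python3 arc.py -118.5 7 10
```

```text
{"dp": [1.83, -0.85, 0], "roll": 7}, {"dp": [1.91, -0.62, 0], "roll": 7}, {"dp": [1.98, -0.39, 0], "roll": 7}, {"dp": [2.01, -0.14, 0], "roll": 7}, {"dp": [2.01, 0.11, 0], "roll": 7}, {"dp": [1.98, 0.35, 0], "roll": 7}, {"dp": [1.93, 0.59, 0], "roll": 7}, {"dp": [1.84, 0.81, 0], "roll": 7}, {"dp": [1.73, 1.04, 0], "roll": 7}, {"dp": [1.59, 1.24, 0], "roll": 7}, [0.6908688  0.00639518]
```

Call:
move_arm --deltas '[{"dp":[0.1,-0.1,-3],"roll":0},{"dp":[0,0,-3],"roll":0},{"dp":[0,0,0],"roll":0},{"dp":[0,0,0],"roll":0}]'

```text
clock: 8.82
position: [0.5045, -0.0155, 0.1334]
tool_rot: [0.609, 0.361, -0.607, 0.362]
ft_force: [-0.4, 0.6, 1.4]
gripper_width: 0.05
```

Call:
move_arm --deltas '[{"dp":[0,0,0],"roll":0},{"dp":[0,0,0],"roll":0}]' --gripper 3.8

```text
clock: 9.07
position: [0.5042, -0.0156, 0.1329]
tool_rot: [0.609, 0.361, -0.607, 0.362]
ft_force: [-0.3, 0.1, -0.2]
gripper_width: 0.0384
```

Call:
move_arm --deltas '[{"dp":[1.83,-0.85,-0.3],"roll":7},{"dp":[1.91,-0.62,0],"roll":7},{"dp":[1.98,-0.39,0],"roll":7},{"dp":[2.01,-0.14,0],"roll":7},{"dp":[2.01,0.11,0],"roll":7},{"dp":[1.98,0.35,0],"roll":7},{"dp":[1.93,0.59,0],"roll":7},{"dp":[1.84,0.81,0],"roll":7},{"dp":[1.73,1.04,0],"roll":7},{"dp":[1.59,1.24,0],"roll":7}]'

```text
clock: 10.32
position: [0.692, 0.0056, 0.1287]
tool_rot: [0.289, 0.645, -0.29, 0.645]
ft_force: [-1.0, -0.4, 0.8]
gripper_width: 0.0384
```

```bash
python3 look.py w8; python3 arc.py -48.5 7 2
```

```text
t 10.325 pos [0.692  0.0056 0.1287] yang 41.7 f [-1.04 -0.43  0.77] w 0.038368338582066515
{"dp": [1.42, 1.42, 0], "roll": 7}, {"dp": [1.24, 1.59, 0], "roll": 7}, [0.71743231 0.03652231]
```

View pics/w8.png

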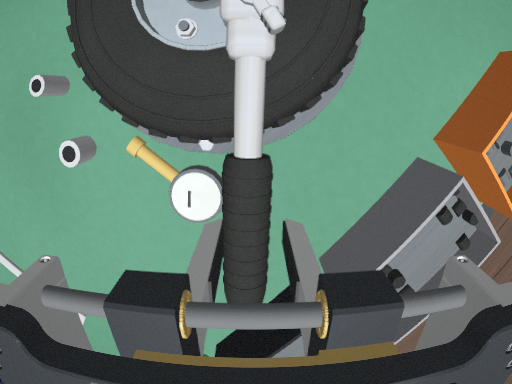

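The handle swung round with only about 1 N of resistance, so it is free-wheeling with the nut left behind. Now the clockwise stroke.

```bash
python3 arc.py -48.5 -5 15
```

```text
{"dp": [-1.12, -0.91, 0], "roll": -5}, {"dp": [-1.19, -0.8, 0], "roll": -5}, {"dp": [-1.26, -0.7, 0], "roll": -5}, {"dp": [-1.32, -0.58, 0], "roll": -5}, {"dp": [-1.36, -0.47, 0], "roll": -5}, {"dp": [-1.39, -0.35, 0], "roll": -5}, {"dp": [-1.43, -0.23, 0], "roll": -5}, {"dp": [-1.43, -0.1, 0], "roll": -5}, {"dp": [-1.44, 0.03, 0], "roll": -5}, {"dp": [-1.43, 0.15, 0], "roll": -5}, {"dp": [-1.42, 0.27, 0], "roll": -5}, {"dp": [-1.38, 0.4, 0], "roll": -5}, {"dp": [-1.34, 0.52, 0], "roll": -5}, {"dp": [-1.3, 0.63, 0], "roll": -5}, {"dp": [-1.23, 0.74, 0], "roll": -5}, [ 0.49043231 -0.00757769]
```

Call:
move_arm --deltas '[{"dp":[-1.12,-0.91,0],"roll":-5},{"dp":[-1.19,-0.8,0],"roll":-5},{"dp":[-1.26,-0.7,0],"roll":-5},{"dp":[-1.32,-0.58,0],"roll":-5},{"dp":[-1.36,-0.47,0],"roll":-5}]'

```text
clock: 11.0
position: [0.629, -0.0287, 0.1285]
tool_rot: [0.425, 0.565, -0.424, 0.566]
ft_force: [1.8, 2.0, -1.1]
gripper_width: 0.0379
```

Call:
move_arm --deltas '[{"dp":[-1.39,-0.35,0],"roll":-5},{"dp":[-1.43,-0.23,0],"roll":-5},{"dp":[-1.43,-0.1,0],"roll":-5}]'

```text
clock: 11.38
position: [0.5866, -0.0356, 0.1287]
tool_rot: [0.495, 0.505, -0.494, 0.506]
ft_force: [2.3, 0.9, -1.5]
gripper_width: 0.0379
```

Call:
move_arm --deltas '[{"dp":[-1.44,0.03,0],"roll":-5},{"dp":[-1.43,0.15,0],"roll":-5},{"dp":[-1.42,0.27,0],"roll":-5}]'

```text
clock: 11.75
position: [0.5438, -0.0313, 0.1288]
tool_rot: [0.557, 0.436, -0.556, 0.437]
ft_force: [2.5, 0.5, -2.1]
gripper_width: 0.0378
```

Call:
move_arm --deltas '[{"dp":[-1.38,0.4,0],"roll":-5},{"dp":[-1.34,0.52,0],"roll":-5}]'

```text
clock: 12.0
position: [0.5171, -0.0224, 0.1288]
tool_rot: [0.593, 0.385, -0.592, 0.387]
ft_force: [4.9, -1.1, -2.5]
gripper_width: 0.0377
```

Call:
move_arm --deltas '[{"dp":[-1.3,0.63,0],"roll":-5},{"dp":[-1.23,0.74,0],"roll":-5}]'

```text
clock: 12.25
position: [0.4929, -0.0095, 0.1288]
tool_rot: [0.625, 0.331, -0.622, 0.335]
ft_force: [7.5, -2.8, -4.7]
gripper_width: 0.0381
```

```bash
python3 look.py w9;python3 arc.py -123.5 7.5 10
```

```text
t 12.25 pos [ 0.4929 -0.0095  0.1288] yang -33.8 f [ 7.53 -2.8  -4.75] w 0.038107434766033975
{"dp": [1.87, -1.07, 0], "roll": 7.5}, {"dp": [2, -0.82, 0], "roll": 7.5}, {"dp": [2.09, -0.55, 0], "roll": 7.5}, {"dp": [2.14, -0.27, 0], "roll": 7.5}, {"dp": [2.16, 0.01, 0], "roll": 7.5}, {"dp": [2.14, 0.29, 0], "roll": 7.5}, {"dp": [2.08, 0.57, 0], "roll": 7.5}, {"dp": [1.99, 0.83, 0], "roll": 7.5}, {"dp": [1.86, 1.09, 0], "roll": 7.5}, {"dp": [1.71, 1.32, 0], "roll": 7.5}, [0.6908304  0.00640884]
```

View pics/w9.png

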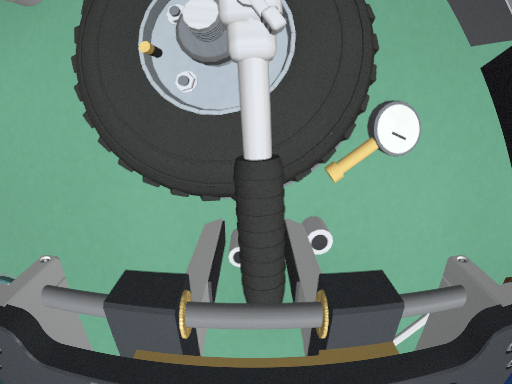

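The pull has risen to 8 N (1.3 N m) at about 0.5 N per degree, so the nut is on its seat. The handle is near the stop, so I'll swing back for another stroke.

Call:
move_arm --deltas '[{"dp":[1.87,-1.07,0],"roll":7.5},{"dp":[2,-0.82,0],"roll":7.5},{"dp":[2.09,-0.55,0],"roll":7.5},{"dp":[2.14,-0.27,0],"roll":7.5},{"dp":[2.16,0.01,0],"roll":7.5},{"dp":[2.14,0.29,0],"roll":7.5},{"dp":[0,0,0],"roll":0}]'

```text
clock: 13.18
position: [0.6157, -0.0324, 0.1283]
tool_rot: [0.448, 0.547, -0.448, 0.547]
ft_force: [0.1, -0.3, 0.3]
gripper_width: 0.0381
```

```bash
python3 arc.py -78.5 -3 15
```

```text
{"dp": [-0.85, -0.15, 0], "roll": -3}, {"dp": [-0.86, -0.11, 0], "roll": -3}, {"dp": [-0.86, -0.06, 0], "roll": -3}, {"dp": [-0.86, -0.01, 0], "roll": -3}, {"dp": [-0.87, 0.03, 0], "roll": -3}, {"dp": [-0.86, 0.07, 0], "roll": -3}, {"dp": [-0.85, 0.13, 0], "roll": -3}, {"dp": [-0.85, 0.16, 0], "roll": -3}, {"dp": [-0.84, 0.21, 0], "roll": -3}, {"dp": [-0.83, 0.25, 0], "roll": -3}, {"dp": [-0.81, 0.3, 0], "roll": -3}, {"dp": [-0.79, 0.33, 0], "roll": -3}, {"dp": [-0.78, 0.38, 0], "roll": -3}, {"dp": [-0.75, 0.42, 0], "roll": -3}, {"dp": [-0.74, 0.46, 0], "roll": -3}, [ 0.49039571 -0.00758758]
```

Call:
move_arm --deltas '[{"dp":[-0.85,-0.15,0],"roll":-3},{"dp":[-0.86,-0.11,0],"roll":-3},{"dp":[-0.86,-0.06,0],"roll":-3},{"dp":[-0.86,-0.01,0],"roll":-3}]'

```text
clock: 13.68
position: [0.58, -0.0357, 0.1288]
tool_rot: [0.504, 0.496, -0.503, 0.497]
ft_force: [4.5, 0.9, -2.5]
gripper_width: 0.038
```

Call:
move_arm --deltas '[{"dp":[-0.87,0.03,0],"roll":-3},{"dp":[-0.86,0.07,0],"roll":-3}]'

```text
clock: 13.92
position: [0.5655, -0.0346, 0.1288]
tool_rot: [0.531, 0.468, -0.527, 0.471]
ft_force: [8.4, 0.1, -4.6]
gripper_width: 0.0382
```

Call:
move_arm --deltas '[{"dp":[-0.85,0.13,0],"roll":-3},{"dp":[-0.85,0.16,0],"roll":-3}]'

```text
clock: 14.18
position: [0.5492, -0.0321, 0.1287]
tool_rot: [0.555, 0.439, -0.55, 0.443]
ft_force: [11.3, -0.5, -6.2]
gripper_width: 0.0381
```

Call:
move_arm --deltas '[{"dp":[-0.84,0.21,0],"roll":-3}]'

```text
clock: 14.3
position: [0.5412, -0.0302, 0.1287]
tool_rot: [0.567, 0.424, -0.561, 0.429]
ft_force: [11.4, -1.4, -6.5]
gripper_width: 0.0379
```

Call:
move_arm --deltas '[{"dp":[-0.55,0.17,0],"roll":-2}]'

```text
clock: 14.42
position: [0.5358, -0.0288, 0.1287]
tool_rot: [0.574, 0.414, -0.569, 0.419]
ft_force: [13.0, -2.0, -8.1]
gripper_width: 0.0388
```

Call:
move_arm --deltas '[{"dp":[-0.55,0.18,0],"roll":-2}]'

```text
clock: 14.55
position: [0.5307, -0.0271, 0.1288]
tool_rot: [0.581, 0.404, -0.576, 0.41]
ft_force: [13.3, -3.2, -7.9]
gripper_width: 0.0384
```

Call:
move_arm --deltas '[{"dp":[-0.27,0.09,0],"roll":-1}]'

```text
clock: 14.68
position: [0.5281, -0.0262, 0.1287]
tool_rot: [0.585, 0.399, -0.579, 0.405]
ft_force: [13.2, -3.0, -7.6]
gripper_width: 0.0384
```

```bash
python3 look.py w10; python3 -c "
import pickle
from rig import arm
print(arm.read_state()['wrist_torque'])"
```

```text
t 14.675 pos [ 0.5281 -0.0262  0.1287] yang -20.7 f [13.17 -2.98 -7.6 ] w 0.038359905609608586
[-0.39989556 -2.05169643  0.10768731]
```

View pics/w10.png

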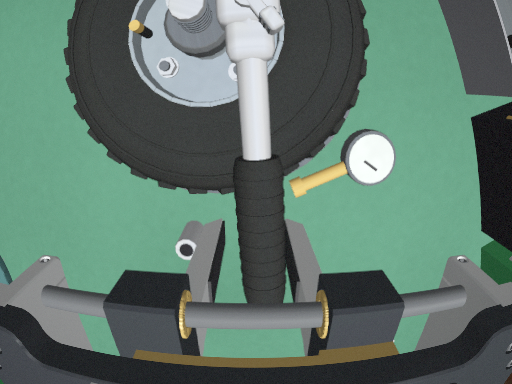

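Call:
move_arm --deltas '[{"dp":[-0.53,0.2,0],"roll":-2}]'

```text
clock: 14.85
position: [0.5234, -0.0245, 0.1287]
tool_rot: [0.592, 0.388, -0.586, 0.394]
ft_force: [15.6, -3.5, -8.3]
gripper_width: 0.038
```

That is 15.8 N tangential, or about 2.6 N m. I'll ease off and release.

Call:
move_arm --deltas '[{"dp":[0.25,-0.1,0],"roll":1},{"dp":[0.25,-0.1,0],"roll":1},{"dp":[0.25,-0.1,0],"roll":0},{"dp":[0,0,0],"roll":0},{"dp":[0,0,0],"roll":0}]' --gripper 6.5

```text
clock: 15.48
position: [0.5262, -0.0262, 0.1286]
tool_rot: [-0.581, -0.403, 0.581, -0.403]
ft_force: [0.5, -0.6, 0.3]
gripper_width: 0.0651
```

```bash
python3 look.py w11
```

```text
t 15.475 pos [ 0.5262 -0.0262  0.1286] yang -20.6 f [ 0.48 -0.56  0.34] w 0.06510118584407046
```

View pics/w11.png

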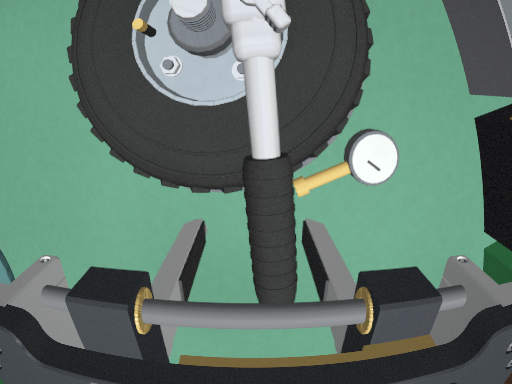

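Call:
move_arm --deltas '[{"dp":[0.4,-0.15,0],"roll":0},{"dp":[0,0,2],"roll":0},{"dp":[0,0,4],"roll":0},{"dp":[0,0,5],"roll":0},{"dp":[-2,3,4],"roll":0},{"dp":[-2,3,4],"roll":0},{"dp":[-2,3,0],"roll":0},{"dp":[0,0,0],"roll":0},{"dp":[0,0,0],"roll":0}]'

```text
clock: 16.65
position: [0.4709, 0.0619, 0.3179]
tool_rot: [-0.581, -0.403, 0.582, -0.403]
ft_force: [0.0, -0.3, -0.3]
gripper_width: 0.0649
```

```bash
python3 look.py w12; python3 -c "
from rig import snapshot;import cv2
b=snapshot('scene');cv2.imwrite('pics/s12.png',b)"
```

```text
t 16.65 pos [0.4709 0.0619 0.3179] yang -20.6 f [ 0.   -0.33 -0.32] w 0.0648508830096175
```

View pics/w12.png

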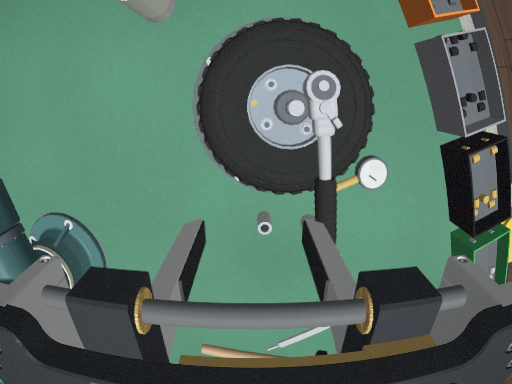

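View pics/s12.png

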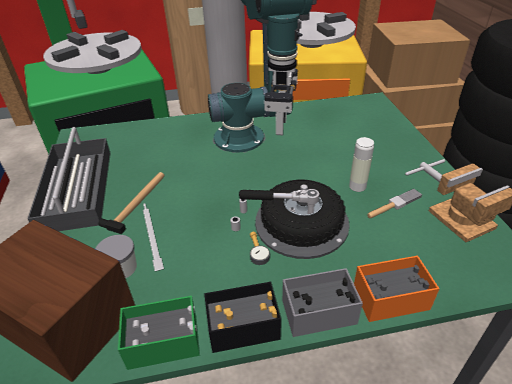

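The hand is clear of everything. The ratchet stands on the nut at (323,88), the tab is on the tightening side at (337,123), and the bench items are where they were.

```bash
python3 -c "
from rig import arm; print(arm.hand_in())"
```

```text
the job is handed in; nothing more can be done
None
```

The nut is nipped up to about 2.6 N m and the ratchet is left on it with the lever set to tighten. I handed the job in at about 17 s; no verdict came back.

- **Lever:** I pushed it over with the closed fingertips at about 5 N. The spring threw it, and the wrist picture then put the tab 0.49 rad anticlockwise of the handle's line. The handle took up a little lash anticlockwise during the push.
- **Swing back:** The handle went round to about 0.87 rad at roughly 1 N, so it was free-wheeling. I judged that the nut stayed put from that low force and did not measure its angle.
- **Tightening:** I took two clockwise strokes. On the second, the pull rose to 15.8 N at the middle of the grip while turning (about 2.6 N m). A reading just before it, with the nut nearly still, showed 13.4 N (about 2.2 N m). The handle stayed short of the spindle stop.
- **Last look:** The hand was clear with no force on it, and the tab was still on the tightening side. The bench items looked unmoved by eye. I could not read the force on the washer directly, so the clamp is inferred from the pull.

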